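# Close the loaded reflow oven and start it

### The arm

A 7-joint arm with a two-finger parallel gripper is mounted at the origin on the work surface. World frame = base frame: x ahead of the robot, y to its left, z up, the work surface at z = 0. Lengths are in m, angles in rad, forces in N, time in s.
With the tool pointing down it reaches from about 0.35 to 0.9 m from the base axis. Payload 8.1 kg.
Tool frame: the origin (TCP) lies at the very end of the fingers, on their centre line; the grasp point (between the pads) lies 19 mm behind it; z points along the fingers, y is the direction in which the jaws open and shut (so a half turn about z gives the same grasp; the last joint's range is limited). The gripper opens to 85 mm and grips with 20 to 120 N. Pads are 22 mm wide; open, the fingers measure 114 mm over their backs; the gripper's body (76 mm by 85 mm) begins 54 mm behind the grasp point. The pads swing forward as they close: fully open they stand 13 mm farther back than shut.
Start: joints at [-0.103, 0.434, 0.025, 1.573, -0.012, 1.134, -0.075], TCP at [0.625, -0, 0.231] pointing down, gripper open.
Joint ranges: [-2.62, 2.62], [-0.44, 2.09], [-1.27, 1.32], [0.08, 2.57], [-1.32, 4.46], [0.12, 2], [-2.74, 2.74]. Speed limits (rad/s): [2.22, 2.22, 3.01, 3.01, 3.14, 3.14, 3.14].

### API

Orientations are given as a unit quaternion [x, y, z, w].
In Python, from plant import * gives the robot as it stands. The module is installed in compiled form; this text tells all that it offers.
- The arm moves only by the tool servo_tool, never from a script. Its argument "steps" is text: rows parted by semicolons, each of 7 numbers parted by spaces: the turn, a rotation vector about the tool's x, y, z in rad, then the shift along the tool's x, y, z in m, then the finger opening in m, from 0 to 0.0854. In form: wx wy wz dx dy dz claw; .... A call has 1 to 10 rows; each row is the pose to reach, as a shift and turn from the pose measured when the call began, along the tool's axes at that moment; what a row does not reach only later rows make up. A row lasts 1/12 s, in which the tool goes at most 41.7 mm and 7.16 degrees, less where a joint would pass 70% of its speed; a pose out of reach is approached as far as the arm can. A call with a gripper value outside its range is refused whole. The fingers move at their own pace and stop on an object; "grip_force" is the grip in N (left out, the last holds). Time passes only in rows, so rows that repeat a pose let the fingers close. It gives the time, the measured TCP pose, the force and the opening at its end, in the units of the state.
- get_state(): the state, without advancing time (a new reading comes with each control period).
- grab_frame(name): name is "scene" or "side" or "wrist"; returns (picture, depth): 480x640x3 uint8, red, green, blue; 480x640 float32, m along the optical axis (not along the pixel's ray), 0 where there is no reading.
- camera_params(name): a dict with "intrinsics" (3x3 intrinsics, pixels), "R" (3x3) and "t" (3): a world point X has camera coordinates R X + t. Camera axes: x right, y down, z forward; pixel columns grow to the right and rows downward; lengths in m; the calibration is good to about 2 mm. The wrist camera is an equidistant fisheye: a pixel r from the principal point sees the ray r / f radians off the axis. A picture is of the moment at which its call begins: read the wrist's pose just before it. camera_params takes no time and is no camera call; for the wrist camera it gives the pose at the moment of the call.
- hand_in(): hands the job in, once; it reports no verdict.
The state is a dict: "time_s": time; "joint_positions": joint angles; "dq": joint speeds; "joint_torque": joint torques, N m; "position": TCP position; "eef_rot": TCP orientation; "force": force on the tool from outside, world axes, zero at the start; "torque": the same for the moment, N m; "gripper_width": finger opening in m.
Only numpy, scipy, OpenCV 4.12 (cv2) and the standard library are available. Lean on these libraries where they do the work, as an engineer would, in place of code of your own. Each camera call takes 0.05 s, during which the arm holds its last target. There are 200 camera calls.

### The job

The circuit board is already lying on the reflow oven's open drawer. With the fingertips, gently push the drawer fully shut without touching the board, then press the round start button on the sloping panel all the way in and let it go. Nothing is to be picked up, and the things standing about stay where they are.

Things in the scene. Friction and masses are not known exactly. Their poses are not given: they have to be found in the camera images.
- oven: white bench-top reflow oven, fixed, 340 wide x 340 deep x 165 high. Origin on the bench under the middle of its front face; x goes into the oven, y to the left as the robot sees it. Front upright to 95 high, then a panel slopes up and back at 31 deg to the flat top, which begins 115 behind the front. Panel: display left, three small square keys mid, one round start button right
- oven_drawer (a joint): how far the oven's drawer is open (m): 0 is fully shut, grows as it comes out along the oven's -x, at most 0.16; starts 0.07 to 0.11 open. Pushing takes about 2 N plus 8 N per m/s; it has no latch or spring and stays where it is left
- drawer_pull (a point): moves with the drawer: middle of the flat front of its pull, 74 above the bench, axes as the oven's. The pull: aluminium ledge along the top of the drawer front, 160 wide, standing 22 out and turned down into an upright lip (62 to 86 high, 6 thick) facing the robot. Shut, this point is 36 in front of the oven's front. The drawer front behind it is 256 wide, 24 to 88 high
- tray_middle (a point): middle of the drawer's mesh floor, on its top surface, 36 above the bench; 262 long x 236 wide within a rim 13 high. It is 167 behind the front of the pull. Axes as the oven's
- board: green circuit board lying loose on the drawer's mesh, 80 x 110 x 2 with parts up to 11 high, partly inside the oven; origin under its centre, z up
- start_button (a joint): how far the start button is pressed (m): 0 is out, 0.005 fully in; a spring pushes it back out. It needs 1.4 N to start moving and about 5 N to go fully in
- start_top (a point): centre of the top of the round start button (30 dia, black, in a steel ring 40 dia) when out, standing 12 out of the panel; moves with it. In the oven's frame: x 38, y -95, 132 high. Its z points out of the panel (up and towards the robot, 31 deg from vertical); pressed along -z
- paste_jar: bystander: squat white-capped jar of solder paste, 60 dia x 52 high, standing beside the open drawer; origin under its centre
- flux_bottle: bystander: slim flux bottle, 38 dia x 105 high, standing on the other side of the open drawer; origin under its centre
- tweezers: bystander: steel tweezers, 140 long x 9 high, lying flat on the bench in front of the oven; origin under the middle, x towards the tips
- screwdriver: bystander: screwdriver, 170 long, black handle, lying on the bench to the left; x towards the tip
- solder_spool: bystander: upright metal spool of solder wire, 62 dia x 46 high, to the left; origin under its centre
- multimeter: bystander: black hand multimeter lying on its back, 180 x 86 x 36 high, to the right; origin under its centre
- mug: bystander: white mug, 80 dia x 95 high, to the right; origin under its centre
Mind the look-alikes: they are no part of the job. Several things have the shape of the board; the one meant has the colours described above.

How it is judged:
By the outcome, as a careful person would: the job done as asked, in the order asked, and still so for the second after the job is handed in, with the robot touching nothing.
It also fails if it takes over 38 s, if anything falls off the work surface, if the arm or the gripper's body presses on something with over 40 N, if the wrist force passes 120 N, or if a joint passes its speed limit or range.

## Working session

There is one attempt and no reset: what is moved stays moved. The work goes in short steps, Python scripts to look and compute and a tool call to move; the robot and the scene stay as the last step left them, time stands still between calls to the robot, and variables do not carry over. Pictures are saved under pics/ and viewed, about 8 in all and at most 12, crops included, and the job is handed in when it is done.

Besides the shell and the picture viewer there is one more tool, called after ">>>" as name(argument=value, ...), one argument or row to a line, values as JSON. servo_tool: Moves the arm, as the interface text tells. Its arguments: {"type":"object","properties":{"steps":{"type":"string"},"grip_force":{"type":"number"}},"required":["steps"]}

```bash
mkdir -p pics
cat > h.py <<'E'
from plant import *
import numpy as np, cv2
def snap(n,f):
    p,d=grab_frame(n); cv2.imwrite(f'pics/{f}.png',p[:,:,::-1]); np.save(f'pics/{f}.npy',d); return p,d
def pts(n,d):
    c=camera_params(n);K=np.array(c['intrinsics']);R=np.array(c['R']);t=np.array(c['t'])
    v,u=np.mgrid[:480,:640]
    P=np.stack([(u-K[0,2])/K[0,0]*d,(v-K[1,2])/K[1,1]*d,d],-1)
    return (P-t)@R
E
python3 - <<'E'
from h import *
s=get_state();print(s)
for n in('scene','side'):
    p,d=snap(n,n+'0');c=camera_params(n);print(n,c)
a=cv2.imread('pics/scene0.png');b=cv2.imread('pics/side0.png')
E
```

```text
{'time_s': 0.0, 'joint_positions': array([-0.10258596,  0.43523362,  0.02497443,  1.57410025, -0.01160439,
        1.13400185, -0.07511342]), 'dq': array([ 0.00100904, -0.00081321, -0.00110375, -0.00043849,  0.00150758,
        0.00152286, -0.00093264]), 'joint_torque': array([ 8.97134169e-05, -6.70461059e+01,  1.02531374e+00, -3.16203833e+01,
        1.55155628e-02,  1.25530543e-02, -1.11555586e-06]), 'position': array([ 6.24490739e-01, -6.53205337e-05,  2.30518163e-01]), 'eef_rot': array([ 7.07142079e-01,  7.07071030e-01, -6.12836769e-04, -5.12665106e-04]), 'force': array([-0.00533771, -0.1958661 , -0.12120624]), 'torque': array([ 0.01676147,  0.04454802, -0.03122479]), 'gripper_width': 0.0854276367735626}
scene {'intrinsics': array([[481.9899443 ,   0.        , 327.47474758],
       [  0.        , 481.9899443 , 235.34259948],
       [  0.        ,   0.        ,   1.        ]]), 'R': array([[-0.76318658,  0.64598299,  0.01588141],
       [ 0.48912134,  0.5935766 , -0.63908304],
       [-0.4222636 , -0.47997166, -0.76897377]]), 't': array([ 0.39408389, -0.17797881,  1.38798357])}
side {'intrinsics': array([[448.81337212,   0.        , 313.92783862],
       [  0.        , 448.81337212, 244.92767376],
       [  0.        ,   0.        ,   1.        ]]), 'R': array([[ 0.9003083 , -0.43523554, -0.00387249],
       [-0.26275126, -0.53637915, -0.8020344 ],
       [ 0.34699675,  0.72309573, -0.59726528]]), 't': array([-0.47252063,  0.22354717,  0.84264947])}
```

View pics/scene0.png

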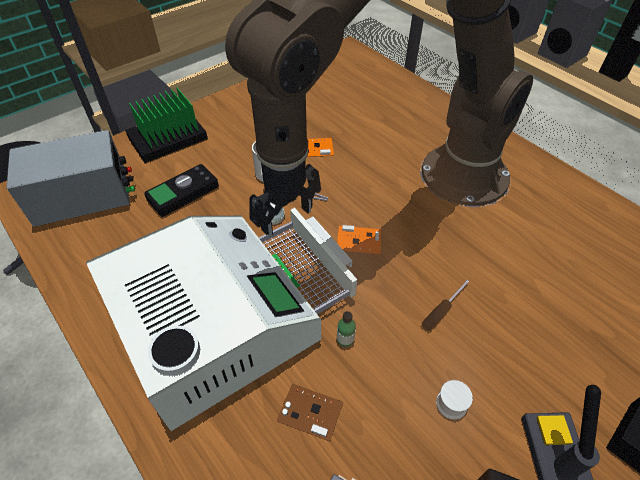

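View pics/side0.png

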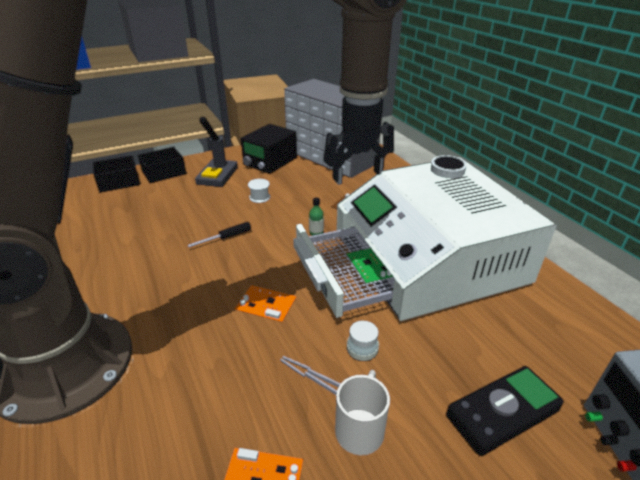

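Scene view: the oven spans (90–320, 215–430). The round button is at about (239,234), with the small square switch at (210,224). The drawer is open at (310,260) with the green board on it, and the orange and brown boards are look-alikes that play no part. In the side view the button is at (406,250), the pull at (312,265), the board at (367,265), the jar at (363,340) and the flux bottle at (316,218).

Run:
```python
from h import *
W={}
for n in('scene','side'):
    d=np.load(f'pics/{n}0.npy');P=pts(n,d);W[n]=P
    im=cv2.imread(f'pics/{n}0.png')
    m=((d>0)&(abs(P[...,2]-.165)<.006)&(im.min(2)>120)).astype(np.uint8)
    k,l,st,c=cv2.connectedComponentsWithStats(m);i=1+st[1:,4].argmax()
    q=P[l==i][:,:2].astype(np.float32);r=cv2.minAreaRect(q*1000);print(n,'top',len(q),r);print(cv2.boxPoints(r).round())
    u,v=(239,234) if n=='scene' else (406,250)
    g=im[v-12:v+13,u-12:u+13].max(2)<70
    Q=P[v-12:v+13,u-12:u+13][g];print('button',g.sum(),np.median(Q,0),np.percentile(Q[:,2],[5,95]), np.argwhere(g).mean(0))
d=np.load('pics/side0.npy');P=W['side']
for v in range(225,320,8):
    print(v,[(u,*(P[v,u]*1000).round().astype(int)) for u in range(296,346,7)])
```

```text
scene top 15331 ((859.8914184570312, -47.168182373046875), (333.42413330078125, 240.06492614746094), 84.24400329589844)
[[ 724. -201.]
 [ 963. -225.]
 [ 996.  107.]
 [ 757.  131.]]
button 108 [ 0.67391325 -0.11940142  0.13282297] [0.12523269 0.13882465] [11.49074074 11.65740741]
side top 8421 ((859.1399536132812, -47.00166320800781), (345.17657470703125, 246.06163024902344), 84.37895202636719)
[[ 720. -207.]
 [ 965. -231.]
 [ 998.  113.]
 [ 754.  137.]]
button 124 [ 0.66873644 -0.12916605  0.13215397] [0.12313949 0.13818811] [12.36290323 11.74193548]
225 [(296, np.int64(532), np.int64(111), np.int64(89)), (303, np.int64(599), np.int64(221), np.int64(2)), (310, np.int64(597), np.int64(172), np.int64(32)), (317, np.int64(610), np.int64(159), np.int64(36)), (324, np.int64(651), np.int64(198), np.int64(0)), (331, np.int64(667), np.int64(189), np.int64(1)), (338, np.int64(658), np.int64(134), np.int64(37)), (345, np.int64(664), np.int64(108), np.int64(51))]
233 [(296, np.int64(530), np.int64(108), np.int64(68)), (303, np.int64(533), np.int64(74), np.int64(89)), (310, np.int64(596), np.int
[... 3648 characters left out ...]
485), np.int64(-62), np.int64(0)), (317, np.int64(498), np.int64(-71), np.int64(2)), (324, np.int64(513), np.int64(-75), np.int64(-1)), (331, np.int64(508), np.int64(-115), np.int64(36)), (338, np.int64(511), np.int64(-139), np.int64(57)), (345, np.int64(529), np.int64(-135), np.int64(46))]
313 [(296, np.int64(448), np.int64(-72), np.int64(1)), (303, np.int64(461), np.int64(-79), np.int64(2)), (310, np.int64(475), np.int64(-83), np.int64(0)), (317, np.int64(488), np.int64(-92), np.int64(2)), (324, np.int64(502), np.int64(-97), np.int64(0)), (331, np.int64(514), np.int64(-105), np.int64(2)), (338, np.int64(511), np.int64(-140), np.int64(36)), (345, np.int64(541), np.int64(-117), np.int64(1))]
```

>>> servo_tool(
  steps="0 0 0.05 0 -0.04 0 0; 0 0 0.1 -0.003 -0.08 0 0; 0 0 0.1 -0.005 -0.12 0 0; 0 0 0.1 -0.006 -0.16 0 0; 0 0 0.1 -0.006 -0.175 0.02 0; 0 0 0.1 -0.006 -0.175 0.06 0; 0 0 0.1 -0.006 -0.175 0.1 0; 0 0 0.1 -0.006 -0.175 0.14 0; 0 0 0.1 -0.006 -0.175 0.162 0; 0 0 0.1 -0.006 -0.175 0.162 0",
)

```text
time_s: 0.93
position: [0.4459, -0.0063, 0.065]
eef_rot: [0.742, 0.671, -0.004, -0.003]
force: [-0.4, -0.2, 0.9]
gripper_width: -0.0002
```

Run:
```python
from h import *
snap('side','s1')
```

```text
(no output)
```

View pics/s1.png

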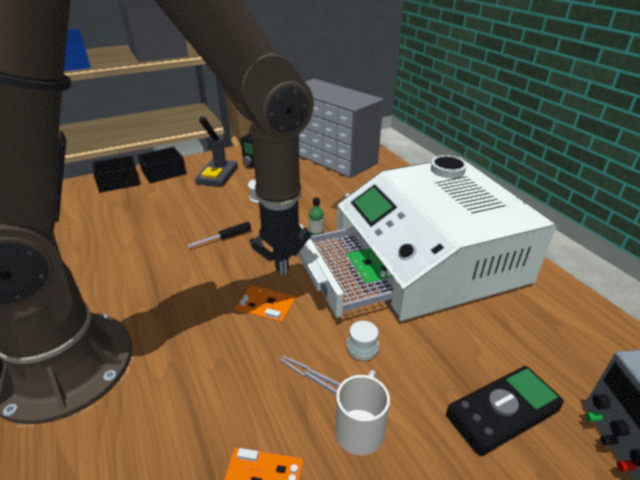

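The gripper is shut in front of the pull at about (282,268), with the lip just beyond it. The jar and the bottle are clear of the path. Next is the slow approach and contact.

>>> servo_tool(
  steps="0 0 0 0 0.012 0 0; 0 0 0 0 0.022 0 0; 0 0 0 0 0.026 0 0; 0 0 0 0 0.030 0 0; 0 0 0 0 0.034 0 0; 0 0 0 0 0.038 0 0; 0 0 0 0 0.042 0 0; 0 0 0 0 0.046 0 0; 0 0 0 0 0.050 0 0; 0 0 0 0 0.054 0 0",
)

```text
time_s: 1.82
position: [0.5013, -0.0117, 0.0668]
eef_rot: [0.742, 0.671, -0.003, -0.002]
force: [-2.2, 0.3, 1.8]
gripper_width: 0.0004
```

>>> servo_tool(
  steps="0 0 0 0 0.005 0 0; 0 0 0 0 0.011 0 0; 0 0 0 0 0.017 0 0; 0 0 0 0 0.023 0 0; 0 0 0 0 0.029 0 0; 0 0 0 0 0.035 0 0; 0 0 0 0 0.041 0 0; 0 0 0 0 0.047 0 0; 0 0 0 0 0.053 0 0; 0 0 0 0 0.058 0 0",
)

```text
time_s: 2.65
position: [0.5597, -0.0176, 0.0664]
eef_rot: [0.742, 0.671, -0.003, -0.002]
force: [-1.8, -0.3, 2.1]
gripper_width: -0.0
```

Run:
```python
from h import *
p,d=snap('side','s2')
cv2.imwrite('pics/s2c.png',cv2.resize(p[150:350,230:500,::-1],None,fx=2.9,fy=2.9))
```

```text
(no output)
```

View pics/s2c.png

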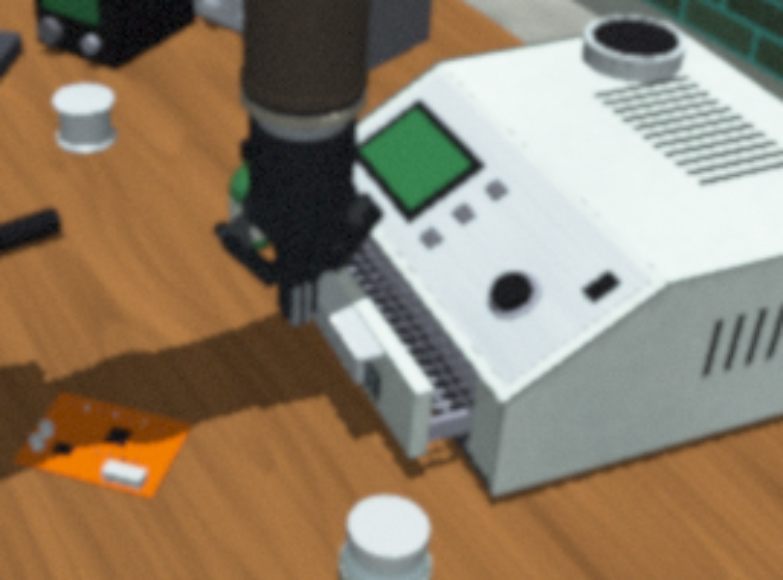

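Crop: the drawer is about half shut, and the fingers at (300,300) press on the lip. The board is already under the panel and untouched. I'll continue more slowly.

>>> servo_tool(
  steps="0 0 0 0 0.005 0 0; 0 0 0 0 0.010 0 0; 0 0 0 0 0.014 0 0; 0 0 0 0 0.018 0 0; 0 0 0 0 0.021 0 0; 0 0 0 0 0.023 0 0; 0 0 0 0 0.025 0 0; 0 0 0 0 0.027 0 0",
)

```text
time_s: 3.37
position: [0.5877, -0.0204, 0.0663]
eef_rot: [0.742, 0.671, -0.002, -0.002]
force: [-2.7, 1.6, 0.1]
gripper_width: 0.0002
```

>>> servo_tool(
  steps="0 0 0 0 0.002 0 0; 0 0 0 0 0.004 0 0; 0 0 0 0 0.006 0 0; 0 0 0 0 0.007 0 0; 0 0 0 0 0.008 0 0",
)

```text
time_s: 3.78
position: [0.5917, -0.0207, 0.0662]
eef_rot: [0.741, 0.671, -0.005, -0.004]
force: [-20.7, 2.3, 18.8]
gripper_width: -0.0001
```

Force rose to about 20 N near the expected shut position. I'll back off a little and check.

>>> servo_tool(
  steps="0 0 0 0 -0.006 0 0; 0 0 0 0 -0.015 0 0; 0 0 0 0 -0.04 0 0; 0 0 0 0 -0.08 0 0; 0 0 0 0 -0.08 0 0",
)

```text
time_s: 4.2
position: [0.5024, -0.0127, 0.0657]
eef_rot: [0.741, 0.671, -0.009, -0.008]
force: [-1.7, -0.7, -0.6]
gripper_width: 0.0001
```

Run:
```python
from h import *
p,d=snap('side','s3')
cv2.imwrite('pics/s3c.png',cv2.resize(p[150:350,230:500,::-1],None,fx=2.9,fy=2.9))
P=pts('side',d).reshape(-1,3)
c,s=.9951,-.0990
L=np.stack([(P[:,0]-.642)*c+(P[:,1]+.025)*s,-(P[:,0]-.642)*s+(P[:,1]+.025)*c,P[:,2]],1)
m=(abs(L[:,1]+.04)<.035)&(L[:,2]>.064)&(L[:,2]<.082)&(L[:,0]>-.09)&(L[:,0]<.0)
print(m.sum(),np.percentile(L[m,0],[5,25,50,75,95]).round(4))
m=(abs(L[:,1]+.10)<.018)&(L[:,2]>.03)&(L[:,2]<.08)&(abs(L[:,0])<.06);print('drawer front',m.sum(),np.percentile(L[m,0],[5,50,95]).round(4))
m=(abs(L[:,1]+.15)<.015)&(L[:,2]>.03)&(L[:,2]<.085)&(abs(L[:,0])<.06);print('oven front',m.sum(),np.percentile(L[m,0],[5,50,95]).round(4))
```

```text
105 [-0.038  -0.0373 -0.0369 -0.0363 -0.0157]
drawer front 161 [-0.0161 -0.0151 -0.0138]
oven front 173 [-0.002  -0.0009  0.0001]
```

View pics/s3c.png

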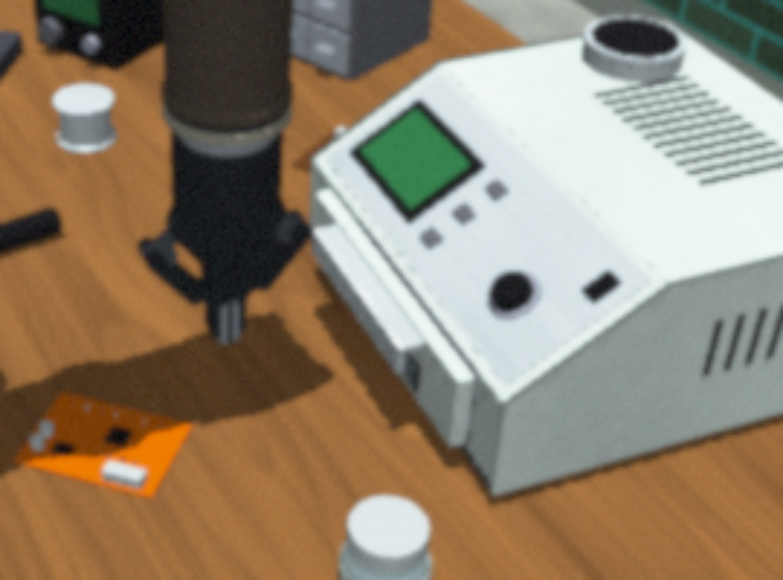

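The drawer front (at (460,400) in the crop) is flush. The lip is 36.0 mm in front of the oven face, which is the shut value. Since the final force had an upward part, a knuckle may have met the panel. I'll tilt the tool, which the button needs anyway, and confirm the drawer is shut with a light fingertip push.

>>> servo_tool(
  steps="-0.11 0 0 0 0 0 0; -0.22 0 0 0 0.01 0 0; -0.33 0 0 0 0.02 0 0; -0.44 0 0 0 0.03 0 0; -0.541 0 0 0 0.04 0 0; -0.541 0 0 0 0.05 0 0; -0.541 0 0 0 0.06 0 0; -0.541 0 0 0 0.07 0 0; -0.541 0 0 0 0.07 0 0",
)

```text
time_s: 5.0
position: [0.5475, -0.037, 0.063]
eef_rot: [0.729, 0.654, 0.111, 0.171]
force: [-0.2, 0.4, 1.3]
gripper_width: -0.0
```

```bash
cat > rel.py <<'E'
from h import *
from scipy.spatial.transform import Rotation as Ro
s=get_state();R=Ro.from_quat(s['eef_rot']);p=s['position']
O=Ro.from_euler('z',np.arctan2(-.0990,.9951));o=np.array([.642,-.025,0])
print('local',O.inv().apply(p-o).round(4),'tool axes in oven\n',(O.inv()*R).as_matrix().round(3),s['force'])
Z=np.array([-.515,0,.857]);T=np.stack([np.cross([.857,0,.515],-Z),[.857,0,.515],-Z],1)
print('turn to press att',(R.inv()*O*Ro.from_matrix(T)).as_rotvec().round(3))
b=np.array([.038,-.095,.132])
for h in(.06,.01,0,-.005): print(h,'tool shift',R.inv().apply(O.apply(b+h*Z)+o-p).round(4))
E
python3 rel.py
```

```text
local [-0.0929 -0.0213  0.063 ] tool axes in oven
 [[ 0.023  0.919  0.393]
 [ 0.998  0.003 -0.065]
 [-0.061  0.394 -0.917]] [-0.168065    0.35194413  1.34210379]
turn to press att [-0.136  0.065  0.008]
0.06 tool shift [-0.0786  0.1391 -0.0663]
0.01 tool shift [-0.0754  0.1459 -0.0169]
0 tool shift [-0.0748  0.1472 -0.007 ]
-0.005 tool shift [-0.0745  0.1479 -0.0021]
```

>>> servo_tool(
  steps="0 0 0 0 0.016 0.003 0; 0 0 0 0.001 0.030 0.009 0; 0 0 0 0.001 0.036 0.0115 0; 0 0 0 0.001 0.038 0.0125 0; 0 0 0 0.001 0.040 0.013 0; 0 0 0 0.001 0.042 0.014 0; 0 0 0 0.001 0.042 0.014 0",
)

```text
time_s: 5.58
position: [0.5912, -0.0411, 0.0666]
eef_rot: [0.729, 0.654, 0.111, 0.171]
force: [-0.1, 0.3, 1.0]
gripper_width: 0.0
```

```bash
python3 rel.py
```

```text
local [-0.0489 -0.0211  0.0666] tool axes in oven
 [[ 0.022  0.919  0.393]
 [ 0.998  0.004 -0.065]
 [-0.061  0.393 -0.917]] [-0.05756808  0.29754149  0.98110505]
turn to press att [-0.137  0.065  0.008]
0.06 tool shift [-0.0797  0.0972 -0.0804]
0.01 tool shift [-0.0765  0.1041 -0.0309]
0 tool shift [-0.0758  0.1054 -0.0211]
-0.005 tool shift [-0.0755  0.1061 -0.0161]
```

>>> servo_tool(
  steps="0 0 0 0 0.001 0.0004 0; 0 0 0 0 0.002 0.0008 0; 0 0 0 0 0.003 0.0012 0; 0 0 0 0 0.004 0.0016 0; 0 0 0 0 0.0045 0.0018 0",
)

```text
time_s: 6.0
position: [0.5952, -0.0416, 0.0663]
eef_rot: [0.729, 0.654, 0.11, 0.17]
force: [-6.5, 1.6, 6.0]
gripper_width: 0.0002
```

>>> servo_tool(
  steps="0 0 0 0 0.001 0.0004 0; 0 0 0 0 0.002 0.0008 0; 0 0 0 0 0.002 0.0008 0; 0 0 0 0 0.002 0.0008 0",
)

```text
time_s: 6.33
position: [0.5952, -0.0417, 0.0656]
eef_rot: [0.729, 0.654, 0.109, 0.169]
force: [-10.5, 1.7, 6.3]
gripper_width: 0.0002
```

At 10 N, well above the roughly 2 N it takes to slide, nothing moves, so the drawer is fully shut. Now back off, rise, and go over to the button.

>>> servo_tool(
  steps="0 0 0 0 -0.010 -0.004 0; 0 0 0 -0.001 -0.037 -0.016 0; 0 0 0 -0.001 -0.055 -0.024 0; 0 0 0 -0.003 -0.043 -0.052 0; -0.07 0.03 0 -0.006 -0.027 -0.088 0; -0.14 0.065 0 -0.009 -0.01 -0.125 0; -0.14 0.065 0 -0.03 0 -0.145 0; -0.14 0.065 0 -0.06 0.02 -0.14 0; -0.14 0.065 0 -0.08 0.04 -0.13 0; -0.14 0.065 0 -0.08 0.06 -0.12 0",
)

```text
time_s: 7.17
position: [0.5933, -0.1169, 0.2058]
eef_rot: [0.712, 0.649, 0.178, 0.2]
force: [-0.2, 0.7, 0.4]
gripper_width: -0.0002
```

```bash
python3 rel.py
```

```text
local [-0.0393 -0.0962  0.2058] tool axes in oven
 [[-0.006  0.857  0.515]
 [ 1.     0.008 -0.003]
 [-0.006  0.515 -0.857]] [-0.17454886  0.70557263  0.43750752]
turn to press att [-0.     0.003  0.008]
0.06 tool shift [0.0011 0.0283 0.0431]
0.01 tool shift [0.0012 0.0283 0.0931]
0 tool shift [0.0013 0.0283 0.1031]
-0.005 tool shift [0.0013 0.0283 0.1081]
```

>>> servo_tool(
  steps="0 0 0.008 0.001 0.028 0.01 0; 0 0 0.008 0.001 0.028 0.045 0; 0 0 0.008 0.001 0.028 0.075 0; 0 0 0.008 0.001 0.028 0.09 0; 0 0 0.008 0.001 0.028 0.09 0",
)

```text
time_s: 7.58
position: [0.663, -0.1225, 0.1394]
eef_rot: [0.715, 0.647, 0.177, 0.197]
force: [-0.7, 0.6, -1.0]
gripper_width: 0.0002
```

```bash
python3 rel.py
python3 - <<'E'
from h import *
p,d=snap('side','s4')
cv2.imwrite('pics/s4c.png',cv2.resize(p[150:350,230:500,::-1],None,fx=2.9,fy=2.9))
E
```

```text
local [ 0.0306 -0.0949  0.1394] tool axes in oven
 [[ 0.001  0.86   0.511]
 [ 1.     0.001 -0.002]
 [-0.002  0.511 -0.86 ]] [-0.74453459  0.63860934 -0.96646115]
turn to press att [-0.005  0.002  0.001]
0.06 tool shift [-0.0002  0.0023 -0.0498]
0.01 tool shift [-0.0001  0.0026  0.0001]
0 tool shift [-0.0001  0.0026  0.0101]
-0.005 tool shift [-0.      0.0027  0.0151]
```

View pics/s4c.png

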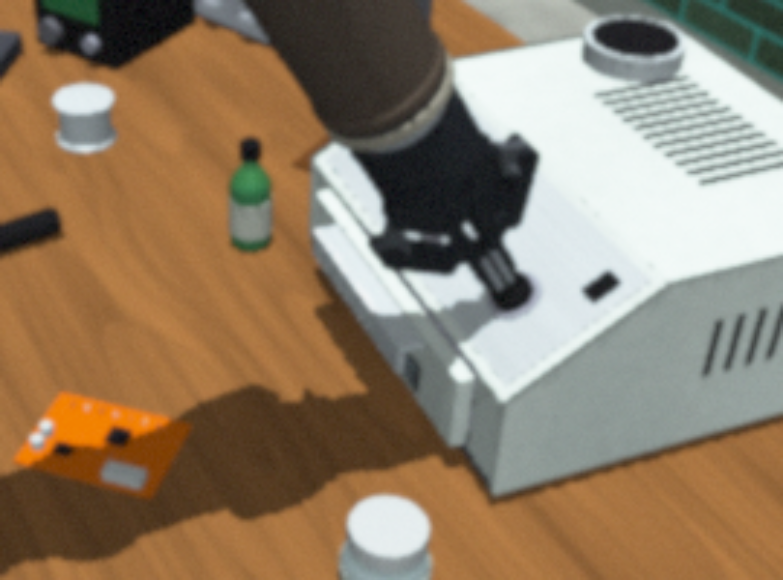

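Crop: the fingertips are right over the round button at (510,290), the flux bottle is still standing at (250,200), and the drawer is shut. Now I'll press.

>>> servo_tool(
  steps="0 0 0 0 0.0025 0.004 0; 0 0 0 0 0.0025 0.008 0; 0 0 0 0 0.0025 0.010 0; 0 0 0 0 0.0025 0.012 0; 0 0 0 0 0.0025 0.0135 0; 0 0 0 0 0.0025 0.015 0; 0 0 0 0 0.0025 0.016 0; 0 0 0 0 0.0025 0.016 0",
)

```text
time_s: 8.3
position: [0.6736, -0.1236, 0.1293]
eef_rot: [0.715, 0.647, 0.178, 0.198]
force: [-0.8, -0.5, 3.8]
gripper_width: -0.0001
```

>>> servo_tool(
  steps="0 0 0 0 0 0.001 0; 0 0 0 0 0 0.002 0; 0 0 0 0 0 0.003 0; 0 0 0 0 0 0.004 0; 0 0 0 0 0 0.004 0",
)

```text
time_s: 8.72
position: [0.6743, -0.1237, 0.1285]
eef_rot: [0.714, 0.647, 0.178, 0.199]
force: [-34.0, 4.5, 42.6]
gripper_width: -0.0002
```

```bash
python3 rel.py
```

```text
local [ 0.0419 -0.095   0.1285] tool axes in oven
 [[ 0.001  0.858  0.514]
 [ 1.     0.002 -0.004]
 [-0.004  0.514 -0.858]] [-34.00247075   4.48703115  42.58239876]
turn to press att [-0.001  0.004  0.002]
0.06 tool shift [-0.0002 -0.0016 -0.065 ]
0.01 tool shift [-0.     -0.0016 -0.015 ]
0 tool shift [ 0.     -0.0016 -0.005 ]
-0.005 tool shift [ 0.     -0.0015 -0.    ]
```

The button is bottomed out: the tip is exactly 5 mm below the out position and the force is past the spring's. Now I'll release and retreat.

>>> servo_tool(
  steps="0 0 0 0 0 -0.003 0; 0 0 0 0 0 -0.008 0; 0 0 0 0 0 -0.02 0; 0 0 0 0 0 -0.05 0; 0 0 0 0 0 -0.09 0; 0 0 0 0 -0.02 -0.12 0; 0 0 0 0 -0.06 -0.14 0; 0 0 0 0 -0.1 -0.16 0; 0 0 0 0 -0.1 -0.16 0; 0 0 0 0 -0.1 -0.16 0",
)

```text
time_s: 9.55
position: [0.5034, -0.1071, 0.213]
eef_rot: [0.715, 0.647, 0.176, 0.199]
force: [0.4, 0.4, -0.2]
gripper_width: -0.0002
```

Run:
```python
from h import *
print(get_state()['force'],get_state()['time_s'],get_state()['position'])
p,d=snap('side','s5')
P=pts('side',d);D=P.reshape(-1,3)
c,s=.9951,-.0990
L=np.stack([(P[...,0]-.642)*c+(P[...,1]+.025)*s,-(P[...,0]-.642)*s+(P[...,1]+.025)*c,P[...,2]],-1)
m=(abs(L[...,1]+.04)<.035)&(L[...,2]>.064)&(L[...,2]<.082)&(L[...,0]>-.2)&(L[...,0]<-.02)
print('lip',m.sum(),np.median(L[m][:,0]))
h=((L-[.038,-.095,.132])@[-.515,0,.857])
m=np.hypot(*( (L-[.038,-.095,.132])[...,1:].T*np.array([1,1])[:,None,None])).T<.011
m&=abs(L[...,0]-.038)<.012
print('button h vs out',m.sum(),np.median(h[m]))
d0=np.load('pics/side0.npy');L0=pts('side',d0);L0=np.stack([(L0[...,0]-.642)*c+(L0[...,1]+.025)*s,-(L0[...,0]-.642)*s+(L0[...,1]+.025)*c,L0[...,2]],-1)
print('before',np.median(((L0-[.038,-.095,.132])@[-.515,0,.857])[m]))
```

```text
[ 0.37650349  0.43944856 -0.23515302] 9.55 [ 0.50339958 -0.10711235  0.21303096]
lip 94 -0.03694826880676555
button h vs out 104 0.0017367924110217737
before 0.0019036276009410202
```

View pics/s5.png

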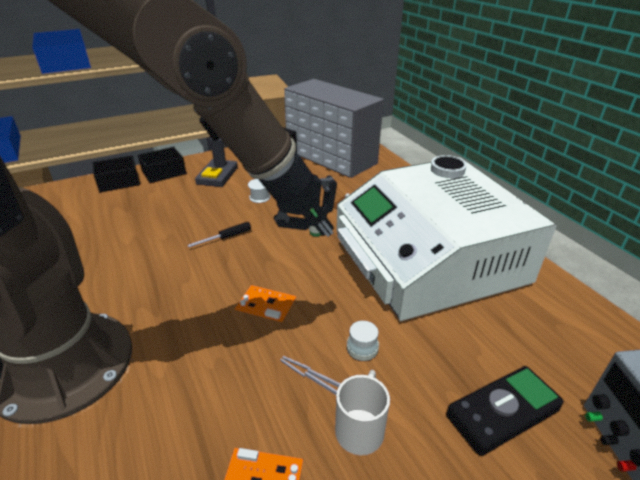

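Side view: the drawer is shut (370,270) and the button is back out (406,250). The jar (363,340), tweezers, mug and meter are where they were, and the robot is clear of everything. I'll hand in.

```bash
python3 -c "
from plant import *
print(hand_in())"
```

```text
the job is handed in; nothing more can be done
None
```

The drawer is shut and the start button has been pressed fully in and released. I handed the job in at about 9.6 s.

- **Drawer:** I pushed it by its pull with the closed fingertips, at about 2 N while sliding. The first push ended at about 28 N with an upward part, so a knuckle may have touched the panel. I repeated the push with the tool tilted, and the drawer did not move at 10 N. The lip measured 36 mm in front of the oven face before and after the button press, which is the shut value.
- **Button:** I pressed it along its axis until it stopped, 5 mm down. The fingertip force peaked at about 54 N, more than the 5 N needed but under the 120 N wrist limit. After release its height matched the height before pressing to within 0.2 mm.
- **Surroundings:** In the last picture the jar, tweezers, mug, multimeter, screwdriver and spool stood where they had been. The arm mostly hid the flux bottle there, but it was upright and in place in the picture taken just before the press. The fingers never went near the board, which is now inside the oven and could not be checked by eye.

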